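Put the dried examination lenses away by size

TASK

The four examination lenses on the steel drying rack are dry: put them away in the round dishes of the lens tray beside it, each lying flat in the dish made for its size, the smallest lens in the smallest dish and so on up to the largest. They are glass, so set each one down gently and do not drop it. Leave the brown bottle and the penlight where they are.

Things in the scene. Friction and masses are not known exactly. Their poses are not given: they have to be found in the camera images.
- lens_a: The smallest of four hand lenses: black ring filled with glass, 26 mm across, 26 mm high, straight sides, about 20 g. Origin: centre of its underside, z up; round, so yaw means nothing. Starts flat on the drying rack's steel shelf (310 x 90 mm, top 30 mm above the table); in one row, in any order, some 72 mm apart, with low wires (9.5 mm high) across the row between them.
- lens_b: The second smallest of four hand lenses: black ring filled with glass, 35 mm across, 26 mm high, straight sides, about 30 g. Origin: centre of its underside, z up; round, so yaw means nothing. Starts flat on the drying rack's steel shelf (310 x 90 mm, top 30 mm above the table); in one row, in any order, some 72 mm apart, with low wires (9.5 mm high) across the row between them.
- lens_c: The second largest of four hand lenses: black ring filled with glass, 44 mm across, 26 mm high, straight sides, about 45 g. Origin: centre of its underside, z up; round, so yaw means nothing. Starts flat on the drying rack's steel shelf (310 x 90 mm, top 30 mm above the table); in one row, in any order, some 72 mm apart, with low wires (9.5 mm high) across the row between them.
- lens_d: The largest of four hand lenses: black ring filled with glass, 53 mm across, 26 mm high, straight sides, about 60 g. Origin: centre of its underside, z up; round, so yaw means nothing. Starts flat on the drying rack's steel shelf (310 x 90 mm, top 30 mm above the table); in one row, in any order, some 72 mm apart, with low wires (9.5 mm high) across the row between them.
- dish_a: The smallest of four round white dishes, for the 26 mm lens_a: inside 40 mm across (7 mm play all round), outside 47 mm. Origin: centre of its underside, 8 mm above the table, z up, x along the row. Floor 4 mm, rim 10 mm above the origin. Fixed; the dishes stand in one row, in any order, 79 mm apart on the blue-grey lens tray (340 x 104 mm, edge 14 mm high).
- dish_b: The second smallest of four round white dishes, for the 35 mm lens_b: inside 49 mm across (7 mm play all round), outside 56 mm. Origin: centre of its underside, 8 mm above the table, z up, x along the row. Floor 4 mm, rim 10 mm above the origin. Fixed; the dishes stand in one row, in any order, 79 mm apart on the blue-grey lens tray (340 x 104 mm, edge 14 mm high).
- dish_c: The second largest of four round white dishes, for the 44 mm lens_c: inside 58 mm across (7 mm play all round), outside 65 mm. Origin: centre of its underside, 8 mm above the table, z up, x along the row. Floor 4 mm, rim 10 mm above the origin. Fixed; the dishes stand in one row, in any order, 79 mm apart on the blue-grey lens tray (340 x 104 mm, edge 14 mm high).
- dish_d: The largest of four round white dishes, for the 53 mm lens_d: inside 67 mm across (7 mm play all round), outside 74 mm. Origin: centre of its underside, 8 mm above the table, z up, x along the row. Floor 4 mm, rim 10 mm above the origin. Fixed; the dishes stand in one row, in any order, 79 mm apart on the blue-grey lens tray (340 x 104 mm, edge 14 mm high).
- dropper_bottle: A bystander, to be left alone: small brown glass bottle with a white cap, 32 mm in diameter, 72 mm high, standing loose beside the work. Origin: centre of its underside, z up.
- penlight: A bystander, to be left alone: metal pen torch, 130 mm long and 13 mm thick, lying loose beside the work. Origin: under its middle, at table height; x along it.
Not all that is in view belongs to the job. Leave any red look-alike of the lens_c alone. What is shaped like the lens_b but yellow is not meant.

How it is judged (in metres and radians):
At the end, for the whole second after the job is handed in: All four lenses lie upright, flat and at rest on the floor of the dish of their own size: each axis within 9 mm of the dish's centre, underside within 2.5 mm of the dish's floor, tilt under 0.1 rad (horizontal distance between lens_a and dish_a below 0.009 m and z of lens_a in the frame of dish_a between 0.001 and 0.0065 m and angle between each of lens_a, lens_b, lens_c, lens_d's own z axis and vertical below 0.1 rad and linear speed of each of lens_a, lens_b, lens_c, lens_d below 0.02 m/s and angular speed of each of lens_a, lens_b, lens_c, lens_d below 0.2 rad/s and horizontal distance between lens_b and dish_b below 0.009 m and z of lens_b in the frame of dish_b between 0.001 and 0.0065 m and horizontal distance between lens_c and dish_c below 0.009 m and z of lens_c in the frame of dish_c between 0.001 and 0.0065 m and horizontal distance between lens_d and dish_d below 0.009 m and z of lens_d in the frame of dish_d between 0.001 and 0.0065 m); the robot touches nothing.
It fails at once if a lens is dropped (it falls free for about 20 mm or more) ((linear speed of lens_a above 0.62 m/s and contact force between the fingers and lens_a below 0.1 N) or (linear speed of lens_b above 0.62 m/s and contact force between the fingers and lens_b below 0.1 N) or (linear speed of lens_c above 0.62 m/s and contact force between the fingers and lens_c below 0.1 N) or (linear speed of lens_d above 0.62 m/s and contact force between the fingers and lens_d below 0.1 N)).
It fails at once if the dropper bottle is pushed more than 20 mm (distance of dropper_bottle from where it was at the start of the episode above 0.02 m).
It fails at once if the penlight is pushed more than 20 mm (distance of penlight from where it was at the start of the episode above 0.02 m).
It also fails if it takes over 88 s, if anything falls off the work surface, if the arm or the gripper's body presses on something with over 40 N, if the wrist force passes 120 N, or if a joint passes its speed limit or range.

ROBOT

A 6-joint arm with a two-finger parallel gripper is mounted at the origin on the work surface. World frame = base frame: x ahead of the robot, y to its left, z up, the work surface at z = 0. Lengths are in m, angles in degrees, forces in N, time in s.
With the tool pointing down it reaches from about 0.275 to 0.725 m from the base axis. Payload 15.9 kg.
Tool frame: the origin (TCP) lies at the very end of the fingers, on their centre line; the grasp point (between the pads) lies 19 mm behind it; z points along the fingers, y is the direction in which the jaws open and shut (so a half turn about z gives the same grasp; the last joint's range is limited). The gripper opens to 85 mm and grips with 20 to 120 N. Pads are 22 mm wide; open, the fingers measure 114 mm over their backs; the gripper's body (76 mm by 85 mm) begins 54 mm behind the grasp point. The pads swing forward as they close: fully open they stand 13 mm farther back than shut.
Start: joints at [74.198, 12.198, -1.971, 75.831, 0, 90], TCP at [0.136, 0.481, 0.231] pointing down, gripper open.
Joint ranges: [-170.91, 170.91], [-42.67, 98.43], [-65.05, 77.54], [-120.47, 116.71], [-90, 82.35], [-180, 180]. Speed limits (degrees/s): [108.29, 108.29, 136.94, 147.25, 180, 180].

INTERFACE

Orientations are given as a 3x3 rotation matrix whose columns are the frame's x, y, z axes.
In Python, from station import arm, planner, viewer, order gives the robot as it stands. The module is installed in compiled form; this text tells all that it offers. Calls block until the motion is done:
- arm.move_to(position, orientation): joint-space move of the TCP to a pose.
- arm.servo_line(position, ori=None, speed=0.15, threshold=None): straight line of the TCP; ori=None keeps the orientation; speed is the mean speed in m/s. With threshold (N) it stops when the force on the tool has changed by that much, and returns True; else False.
- arm.move_joints(angles): joint-space move.
- arm.grip(opening): finger opening in m; the grip force is fixed at half the most; returns when the fingers have stopped.
- arm.dwell(seconds).
- planner.solve_ik(position, orientation): joint angles nearest the present ones, or None.
- arm.get_obs(): the state.
- viewer.read_camera(name): name is "scene" or "top" or "wrist"; returns the picture (384x512x3 uint8, blue, green, red); there is no depth.
- viewer.camera_params(name): a dict with "K" (3x3 intrinsics, pixels), "extrinsics" (4x4, takes a point from camera to world coordinates). Camera axes: x right, y down, z forward; pixel columns grow to the right and rows downward; lengths in m; the calibration is good to about 2 mm. A picture is of the moment at which its call begins: read the wrist's pose just before it. camera_params takes no time and is no camera call; for the wrist camera it gives the pose at the moment of the call.
A pose or a line that the arm cannot do raises arm.IKError and nothing moves.
- order.sign_off(): hands the job in, once; it reports no verdict.
The state is a dict: "time_s": time; "joints": joint angles; "joint_vel": joint speeds; "effort": joint torques, N m; "position": TCP position; "tcp_rot": TCP orientation; "force": force on the tool from outside, world axes, zero at the start; "torque": the same for the moment, N m; "opening": finger opening in m.
Only numpy, scipy, OpenCV 4.12 (cv2) and the standard library are available. Lean on these libraries where they do the work, as an engineer would, in place of code of your own. Each camera call takes 0.05 s, during which the arm holds its last target.

## Working session

There is one attempt and no reset: what is moved stays moved. The work goes in short steps, each a Python script; the robot and the scene stay as the last script left them, time stands still between calls to the robot, and variables do not carry over. Pictures are saved under pics/ and viewed, and the job is handed in when it is done.

```bash
mkdir -p pics; python3 - <<'E'
from station import arm, planner, viewer, order
import cv2,numpy as np
for n in ("scene","top"):
    im=viewer.read_camera(n); cv2.imwrite(f"pics/{n}0.png",im)
    p=viewer.camera_params(n); print(n,np.round(p["K"],1).tolist(),np.round(p["extrinsics"],3).tolist())
o=arm.get_obs(); print(o["time_s"],o["opening"],o["tcp_rot"])
E
```

```text
scene [[487.0, 0.0, 254.5], [0.0, 487.0, 188.5], [0.0, 0.0, 1.0]] [[0.683, 0.606, -0.407, 1.048], [0.73, -0.554, 0.4, -0.488], [0.017, -0.571, -0.821, 1.041], [0.0, 0.0, 0.0, 1.0]]
top [[425.8, 0.0, 261.4], [0.0, 425.8, 191.6], [0.0, 0.0, 1.0]] [[-0.014, -0.991, 0.136, 0.401], [-1.0, 0.016, 0.009, -0.023], [-0.011, -0.136, -0.991, 1.147], [0.0, 0.0, 0.0, 1.0]]
0.1 0.08551102311400395 [[-9.62219964e-01  2.72273146e-01 -2.73203480e-04]
 [ 2.72273283e-01  9.62219511e-01 -9.33539504e-04]
 [ 8.70398126e-06 -9.72656357e-04 -9.99999527e-01]]
```

View pics/scene0.png

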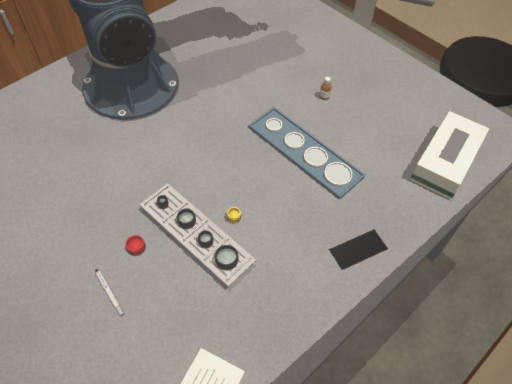

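View pics/top0.png

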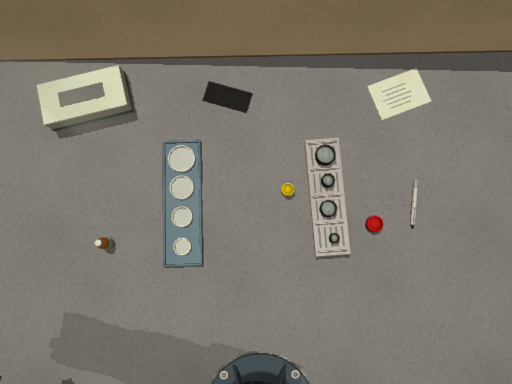

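The top view shows the dishes in order d, c, b, a from far to near. The rack holds lenses d, b, c, a in the same direction (pixels x≈326–334, y≈155–238). Next I'll get coarse positions and then wrist views of both.

```bash
cat > h.py <<'E'
from station import arm, planner, viewer, order
import cv2,numpy as np
def ray(p,uv,z):
    K,E=np.array(p["K"]),np.array(p["extrinsics"])
    d=E[:3,:3]@np.linalg.solve(K,[uv[0],uv[1],1]); o=E[:3,3]
    return o+d*(z-o[2])/d[2]
def R(yaw): # tool down, y axis at angle yaw+90 -> tool y = (-sin,cos)
    y=np.array([-np.sin(yaw),np.cos(yaw),0]); z=np.array([0,0,-1.]); x=np.cross(y,z)
    return np.column_stack([x,y,z])
E
python3 - <<'E'
from h import *
p=viewer.camera_params("top")
for n,uv,z in [("d",(326,155),.056),("b",(328,181),.056),("c",(328,209),.056),("a",(334,238),.056),("Dd",(181,158),.018),("Dc",(181,187),.018),("Db",(182,217),.018),("Da",(182,246),.018),("bottle",(102,243),.07)]:
    print(n,np.round(ray(p,uv,z),3))
im=cv2.imread("pics/top0.png")
cv2.imwrite("pics/zoom0.png",cv2.resize(im[130:275,150:360],None,fx=3.8,fy=3.8,interpolation=cv2.INTER_CUBIC))
o=arm.get_obs(); w=np.array(viewer.camera_params("wrist")["extrinsics"]); print(np.round(w,3),np.round(viewer.camera_params("wrist")["K"]))
E
```

```text
d [ 0.645 -0.183  0.056]
b [ 0.576 -0.186  0.056]
c [ 0.504 -0.184  0.056]
a [ 0.429 -0.196  0.056]
Dd [0.652 0.204 0.018]
Dc [0.573 0.203 0.018]
Db [0.492 0.199 0.018]
Da [0.415 0.198 0.018]
bottle [0.425 0.391 0.07 ]
[[ 0.271  0.924  0.269  0.067]
 [ 0.962 -0.26  -0.077  0.499]
 [-0.001  0.28  -0.96   0.374]
 [ 0.     0.     0.     1.   ]] [[343.   0. 258.]
 [  0. 343. 192.]
 [  0.   0.   1.]]
```

View pics/zoom0.png

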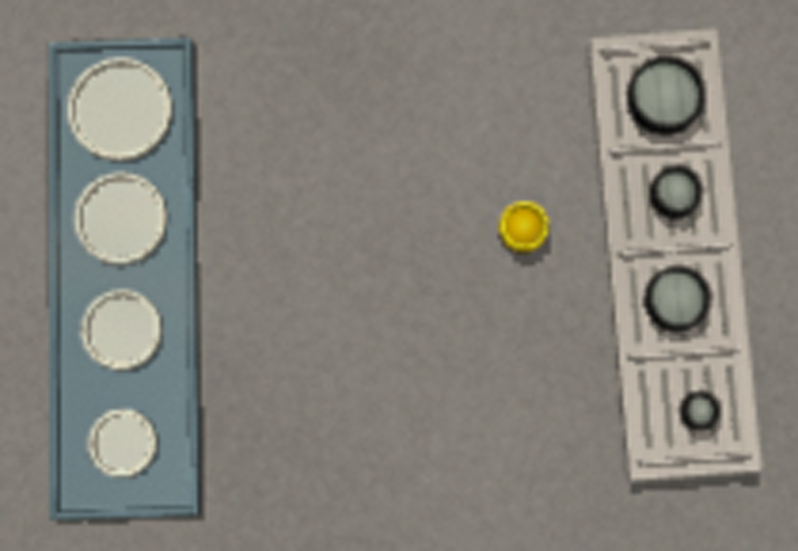

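The dishes and lenses are clear in the zoom, with cross wires midway between the lenses. I'll use the wrist camera for precise centres.

```bash
python3 - <<'E'
from h import *
import pickle
out={}
for n,pos in (("tray",(.50,.2,.27)),("rack",(.50,-.186,.27))):
    arm.move_to(list(pos),R(0)); arm.dwell(.2)
    p=viewer.camera_params("wrist"); im=viewer.read_camera("wrist"); out[n]=(p,im); cv2.imwrite(f"pics/w_{n}.png",im)
    o=arm.get_obs();print(o["time_s"],o["position"],np.round(o["force"],2))
pickle.dump(out,open("w.pkl","wb"))
E
```

```text
2.0417 [0.49973653 0.20050233 0.26999839] [-0.26 -0.16  0.24]
3.725 [ 0.50025547 -0.18534495  0.26999974] [0.97 0.15 0.2 ]
```

View pics/w_tray.png

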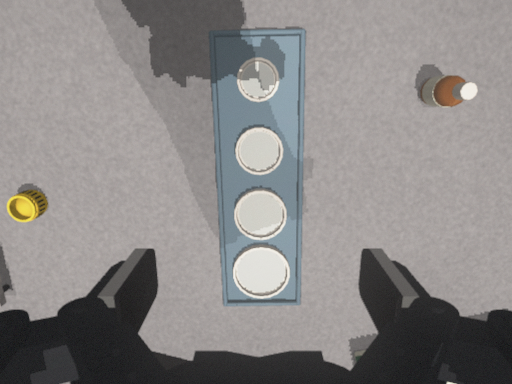

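View pics/w_rack.png

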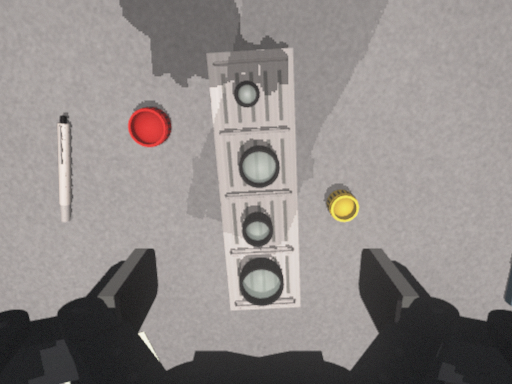

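```bash
cat > meas.py <<'E'
from h import *
def blobs(m,amin):
    cs,_=cv2.findContours(m,cv2.RETR_EXTERNAL,cv2.CHAIN_APPROX_NONE); r=[]
    for c in cs:
        h=cv2.convexHull(c)
        if cv2.contourArea(h)<amin or len(h)<6: continue
        x,y,w,hh=cv2.boundingRect(c)
        if y+hh>320 or x<190 or x+w>320: continue
        r.append((cv2.fitEllipse(h),h))
    return sorted(r,key=lambda e:e[0][0][1])
def lenses(im):
    m=(im.max(2)<60).astype(np.uint8)*255
    m=cv2.morphologyEx(m,cv2.MORPH_OPEN,np.ones((3,3)))
    m[:,:200]=0;m[:,310:]=0; m[318:]=0
    return m,blobs(m,150)
def dishes(im):
    d=im.astype(int)
    m=((d[...,0]-d[...,2]<12)).astype(np.uint8)*255
    m[:,:190]=0;m[:,320:]=0; m[318:]=0
    return m
E
python3 - <<'E'
from meas import *
import pickle
w=pickle.load(open("w.pkl","rb"))
p,im=w["rack"]; m,b=lenses(im)
vis=im.copy()
for e,h in b:
    cv2.ellipse(vis,e,(0,255,0),1); q=ray(p,e[0],.043); print(np.round(e[0],1),np.round(q,4), np.round(np.array(e[1])*(p["extrinsics"][2][3]-.043)/343,4))
p2,im2=w["tray"]; m2=dishes(im2); b2=[x for x in blobs(m2,800) if x[0][1][1]<90]
v2=im2.copy()
for e,h in b2:
    cv2.ellipse(v2,e,(0,255,0),1); q=ray(p2,e[0],.013); print(np.round(e[0],1),np.round(q,4), np.round(np.array(e[1])*(p2["extrinsics"][2][3]-.013)/343,4))
cv2.imwrite("pics/seg.png",cv2.resize(np.hstack([vis[30:320,190:320],cv2.cvtColor(m,8)[30:320,190:320],v2[20:320,190:320][:290],cv2.cvtColor(m2,8)[20:310,190:320]]),None,fx=1.5,fy=1.5*1.3))
E
```

```text
(no output)
```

View pics/seg.png

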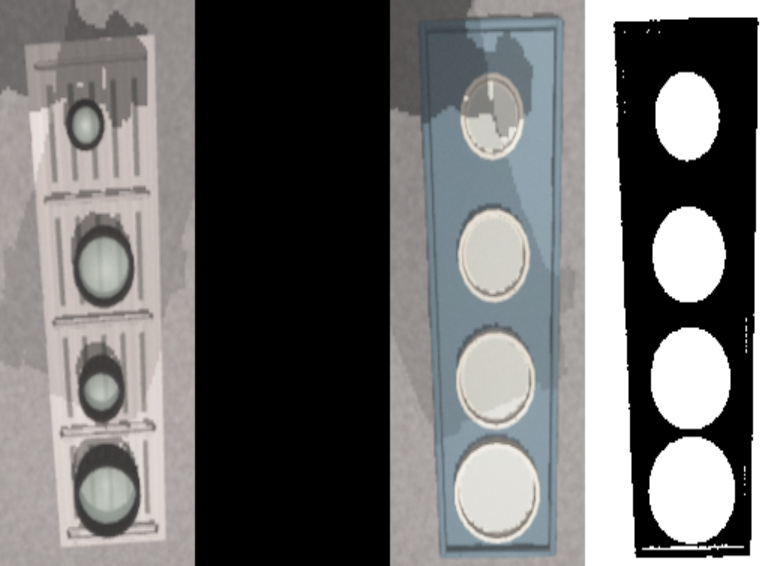

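```bash
python3 - <<'E'
from meas import *
import pickle
w=pickle.load(open("w.pkl","rb"))
p,im=w["rack"]; print(im[150:185:2,240].tolist()); print(im[166,232:290:2].tolist())
cv2.imwrite("pics/z2.png",cv2.resize(im[70:310,200:310],None,fx=5,fy=2.5,interpolation=cv2.INTER_CUBIC)) 
cv2.imwrite("pics/z3.png",cv2.resize(np.hstack([im[70:195,200:310],im[190:315,200:310]]),None,fx=3.6,fy=3.6,interpolation=cv2.INTER_CUBIC)) 
E
```

```text
[[104, 106, 109], [106, 110, 113], [106, 110, 113], [108, 110, 118], [83, 85, 90], [80, 81, 86], [64, 66, 69], [64, 63, 67], [67, 66, 70], [65, 64, 68], [62, 62, 66], [66, 65, 67], [88, 91, 93], [141, 144, 153], [186, 192, 203], [185, 190, 200], [186, 190, 201], [186, 191, 201]]
[[173, 178, 186], [191, 196, 206], [187, 193, 200], [146, 149, 156], [67, 66, 70], [99, 101, 100], [141, 147, 142], [163, 170, 168], [169, 175, 173], [173, 182, 178], [179, 186, 182], [181, 189, 186], [174, 181, 177], [187, 194, 191], [193, 200, 198], [192, 199, 197], [186, 195, 191], [183, 193, 187], [170, 179, 174], [164, 171, 165], [170, 178, 174], [161, 168, 164], [80, 81, 80], [67, 69, 70], [179, 184, 194], [138, 144, 147], [144, 149, 154], [181, 186, 196], [186, 191, 200]]
```

View pics/z3.png

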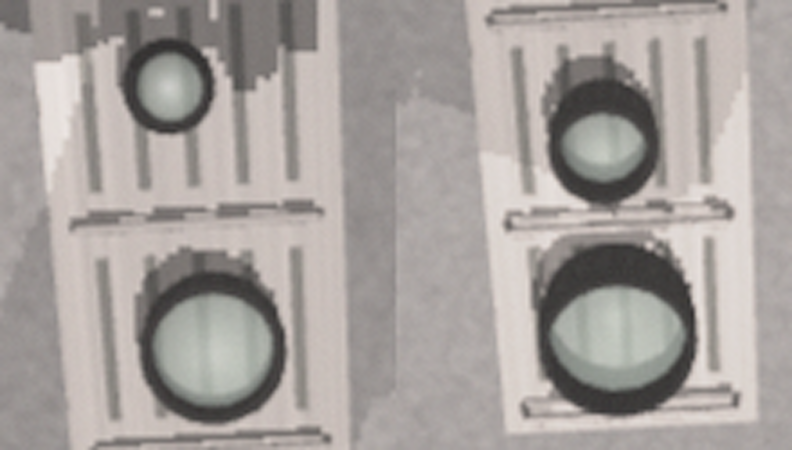

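```bash
cat > meas.py <<'E'
from h import *
def comps(m,amin,amax,zz,p,ar=.6):
    n,l,s,c=cv2.connectedComponentsWithStats(m,connectivity=4); r=[]
    for i in range(1,n):
        x,y,w,h,a=s[i]
        if a<amin or a>amax or min(w,h)/max(w,h)<ar or w>100: continue
        cs,_=cv2.findContours((l==i).astype(np.uint8),cv2.RETR_EXTERNAL,cv2.CHAIN_APPROX_NONE)
        hl=cv2.convexHull(max(cs,key=len))
        e=cv2.fitEllipse(hl)
        # diameter across image x by casting
        q=ray(p,e[0],zz); k=np.linalg.norm(ray(p,(e[0][0]+1,e[0][1]),zz)-q)
        r.append((e,q,k*w))
    return sorted(r,key=lambda t:t[0][0][1])
def roi(m,x0=195,x1=315,y1=316):
    m=m.copy(); m[:,:x0]=0;m[:,x1:]=0;m[y1:]=0; return m
def lenses(p,im,z=.043):
    m=roi((im.max(2)<77).astype(np.uint8)*255)
    m=cv2.morphologyEx(m,cv2.MORPH_OPEN,np.ones((2,2)))
    return m,comps(m,120,4000,z,p)
def dishes(p,im,z=.013):
    d=im.astype(int); m=roi(((d[...,0]-d[...,2]<12)).astype(np.uint8)*255,225,300,302)
    return m,comps(m,600,4500,z,p)
E
python3 - <<'E'
from meas import *
import pickle
w=pickle.load(open("w.pkl","rb")); tiles=[]
for n,f in (("rack",lenses),("tray",dishes)):
    p,im=w[n]; m,b=f(p,im); v=im.copy()
    for e,q,d in b: cv2.ellipse(v,e,(0,255,0),1); print(n,np.round(e[0],1),np.round(q,4),round(d,4))
    tiles+=[v[30:320,190:320],cv2.cvtColor(m,8)[30:320,190:320]]
cv2.imwrite("pics/seg2.png",cv2.resize(np.hstack(tiles),None,fx=1.5,fy=2))
E
```

```text
rack [247.4  94.3] [ 0.4311 -0.1973  0.043 ] 0.0249
rack [259.8 166.9] [ 0.5079 -0.1841  0.043 ] 0.044
rack [258.2 229.6] [ 0.5822 -0.1857  0.043 ] 0.0337
rack [262.1 282.1] [ 0.6509 -0.1808  0.043 ] 0.0523
tray [257.6  79.1] [0.4145 0.1991 0.013 ] 0.0477
tray [258.8 150.2] [0.4937 0.2006 0.013 ] 0.0575
tray [259.8 213.7] [0.5728 0.2021 0.013 ] 0.0656
tray [260.8 270.9] [0.6519 0.2037 0.013 ] 0.0755
```

View pics/seg2.png

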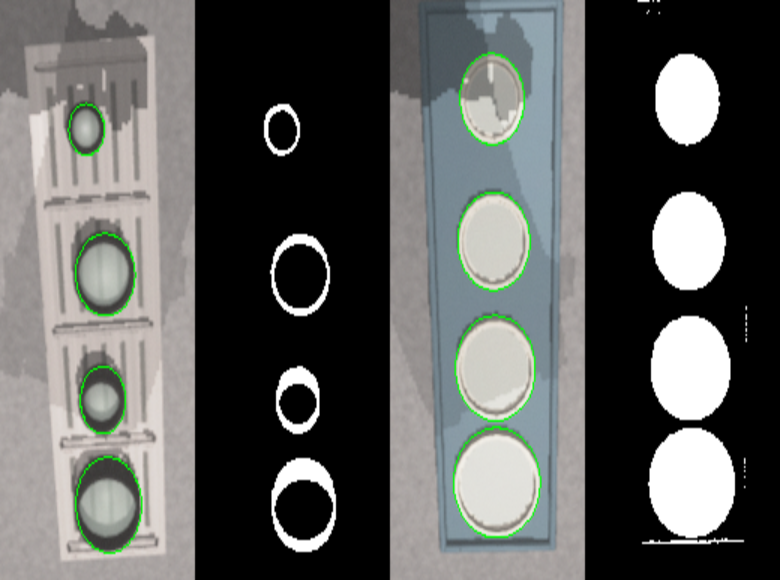

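```bash
cat > pick.py <<'E'
from meas import *
L=dict(a=((.4311,-.1973),.026),c=((.5079,-.1841),.044),b=((.5822,-.1857),.035),d=((.6509,-.1808),.053))
D=dict(a=(.4145,.1991),b=(.4937,.2006),c=(.5728,.2021),d=(.6519,.2037))
YR=np.radians(4.5)
def pick(n):
    (x,y),w=L[n]
    arm.grip(min(w+.022,.085))
    arm.move_to([x,y,.10],R(YR))
    arm.servo_line([x,y,.039],speed=.08)
    arm.grip(w-.01)
    o=arm.get_obs(); print(n,"gripped",round(o["opening"],4),np.round(o["force"],1),np.round(o["position"],4))
    arm.servo_line([x,y,.13],speed=.1)
    o=arm.get_obs(); print("lifted",round(o["opening"],4),o["time_s"])
def place(n):
    x,y=D[n]; w=L[n][1]
    arm.move_to([x,y,.13],R(0))
    arm.servo_line([x,y,.028],speed=.08); arm.dwell(.2)
    hit=arm.servo_line([x,y,.017],speed=.015,threshold=4)
    o=arm.get_obs(); print(n,"touch",hit,np.round(o["position"],4),np.round(o["force"],1),round(o["opening"],4))
    return o["position"][2]
def release(n):
    x,y=D[n]; w=L[n][1]
    arm.grip(w+.016)
    arm.servo_line([x,y,.10],speed=.08)
    print("t",arm.get_obs()["time_s"])
E
python3 - <<'E'
from pick import *
pick("a")
p=viewer.camera_params("wrist"); cv2.imwrite("pics/a_held.png",viewer.read_camera("wrist"))
print(planner.solve_ik([*D["a"],.13],R(0)))
E
```

```text
a gripped 0.0238 [-2.   1.3  9.3] [ 0.4315 -0.1975  0.0397]
lifted 0.0237 7.2667
[ 25.65673198  10.11884614 -19.50499065  60.37616321   0.
  25.65673198]
```

View pics/a_held.png

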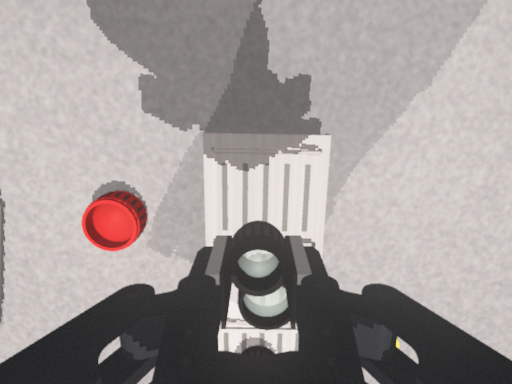

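Lens a is held between the fingers (ring centred at about pixel 259,258). On to placing it.

```bash
python3 - <<'E'
from pick import *
z=place("a")
cv2.imwrite("pics/a_down.png",viewer.read_camera("wrist"))
E
```

```text
a touch True [0.4145 0.1991 0.0218] [-1.3 -0.8  8.5] 0.0239
```

View pics/a_down.png

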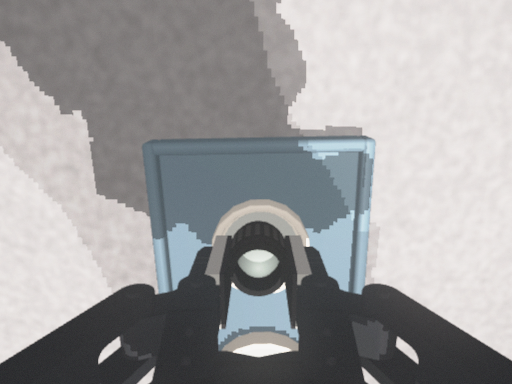

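Contact came at the expected height, and the lens is inside the dish rim (about pixel 259,258). I'll release it and pick c next.

```bash
python3 - <<'E'
from pick import *
release("a")
cv2.imwrite("pics/a_done.png",viewer.read_camera("wrist"))
pick("c"); place("c")
E
```

```text
t 12.4083
c gripped 0.0417 [-3.   1.5 10.1] [ 0.5083 -0.1842  0.0399]
lifted 0.0419 16.6167
c touch True [0.5728 0.2021 0.022 ] [-0.6 -0.   7.4] 0.0418
```

View pics/a_done.png

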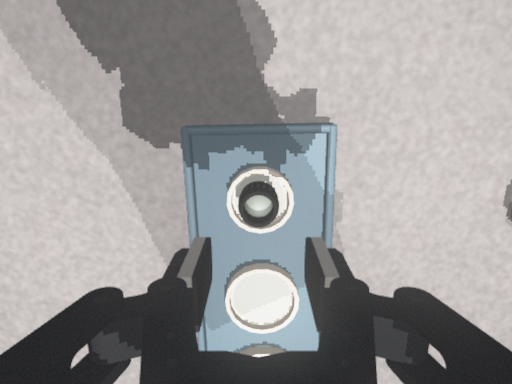

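Lens a stands in its dish (about pixel 259,203), well inside the rim. Lens c has touched down at the expected height. I'll continue with b, then d.

```bash
python3 - <<'E'
from pick import *
release("c")
cv2.imwrite("pics/c_done.png",viewer.read_camera("wrist"))
pick("b"); place("b"); 
cv2.imwrite("pics/b_down.png",viewer.read_camera("wrist"))
a=cv2.imread("pics/c_done.png");b=cv2.imread("pics/b_down.png");cv2.imwrite("pics/cb.png",cv2.resize(np.hstack([a,b]),(800,300)))
E
```

```text
t 21.6333
b gripped 0.0326 [-0.7  0.1  7.1] [ 0.5827 -0.1859  0.0399]
lifted 0.0326 25.6583
b touch True [0.4937 0.2006 0.0219] [-0.9 -0.7  6.3] 0.0325
```

View pics/cb.png

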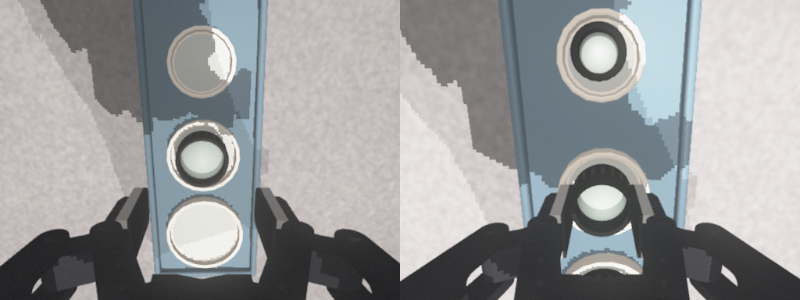

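Lens c (left, about 203,157) and lens a (right, about 598,52) sit within their dishes. Lens b is down in its own dish, about 600,200.

```bash
python3 - <<'E'
from pick import *
release("b")
pick("d"); place("d"); release("d")
arm.move_to([.50,.2,.27],R(0)); arm.dwell(.3)
p=viewer.camera_params("wrist"); im=viewer.read_camera("wrist"); cv2.imwrite("pics/final.png",im)
m,b=lenses(p,im,.025)
for e,q,d in b: print(np.round(e[0],1),np.round(q,4),round(d,4), {k:round(1000*np.hypot(*(q[:2]-v)),1) for k,v in D.items() if np.hypot(*(q[:2]-v))<.03})
o=arm.get_obs(); print(o["time_s"])
E
```

```text
t 30.7417
d gripped 0.0509 [-1.   0.6  6.8] [ 0.6515 -0.1809  0.04  ]
lifted 0.0508 34.95
d touch True [0.6519 0.2037 0.022 ] [-0.7 -1.   7.9] 0.0507
t 39.95
[258.2  78.2] [0.4142 0.199  0.025 ] 0.0257 {'a': np.float64(0.4)}
[259.7 151.2] [0.493  0.2007 0.025 ] 0.0341 {'b': np.float64(0.7)}
[260.9 217.5] [0.5731 0.2023 0.025 ] 0.0432 {'c': np.float64(0.4)}
[262.  275.8] [0.6516 0.204  0.025 ] 0.0519 {'d': np.float64(0.4)}
41.2083
```

View pics/final.png

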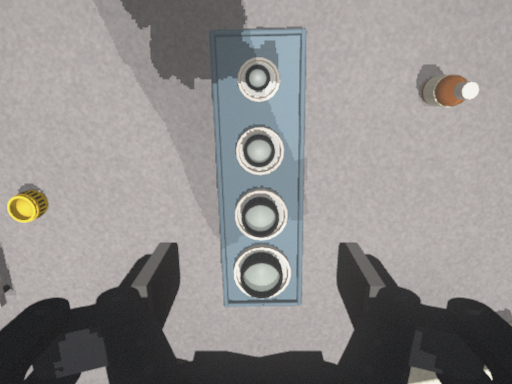

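All four lenses lie flat and centred in their dishes (pixels y≈78, 151, 217 and 276), and the bottle hasn't moved.

```bash
python3 - <<'E'
from station import order
order.sign_off()
E
```

```text
the job is handed in; nothing more can be done
```

All four lenses are in the dishes made for their sizes, and I handed the job in at about 41 s of the 88 s allowed. I found the lenses and dishes with the wrist camera. Each lens was gripped across the row, lowered until it touched, and only then released. All four touched down with the TCP at 21.8–22.0 mm, against an expected 21–22 mm.

In the last wrist picture, every lens centre measured within 0.7 mm of its dish centre, by the same calibrated camera method that located the dishes. All four looked flat, and the gripper was clear of everything. The bottle was where it started. I did not look at the penlight again at the end, but the arm's path stayed away from it. No check failed or disagreed, and sign-off reports no verdict.

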